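# Shake the lash adhesive on the touch mixer

### The arm

A 6-joint arm with a two-finger parallel gripper is mounted at the origin on the work surface. World frame = base frame: x ahead of the robot, y to its left, z up, the work surface at z = 0. Lengths are in m, angles in rad, forces in N, time in s.
With the tool pointing down it reaches from about 0.35 to 0.975 m from the base axis. Payload 17.4 kg.
Tool frame: the origin (TCP) lies midway between the tips of the shut fingers; the grasp point (between the pads) lies 19 mm behind it; z points along the fingers, y is the line along which they close (so a half turn about z gives the same grasp; the last joint's range is limited). The gripper opens to 85 mm and grips with 20 to 120 N. Pads are 22 mm wide; open, the fingers measure 114 mm over their backs; the gripper's body (76 mm by 85 mm) begins 54 mm behind the grasp point. The pads swing forward as they close: fully open they stand 13 mm farther back than shut.
Start: joints at [-1.168, 0.116, 1.442, -0, 1.584, -0.038], TCP at [0.288, -0.61, 0.231] pointing down, gripper open.
Joint ranges: [-2.83, 2.83], [-0.83, 2.19], [0.07, 2.5], [-1.14, 4.28], [0.01, 3], [-2.97, 2.97]. Speed limits (rad/s): [1.89, 1.89, 2.22, 3.14, 3.14, 3.14].

### API

Orientations are given as [roll, pitch, yaw] about the fixed x, y, z axes, in that order (R = Rz(yaw) Ry(pitch) Rx(roll)).
In Python, from workcell import bot gives the robot as it stands. The module is installed in compiled form; this text tells all that it offers.
- The arm moves only by the tool play_rows, never from a script. Its arguments are lists of equal length, an entry for each row: "offset": the shift along the tool's x, y, z in cm, a list of three; "turn": the turn about the tool's z in degrees. In form: {"offset": [[dx, dy, dz], ...], "turn": [turn, ...]}. A call has 1 to 5 rows; each row is the pose to reach, as a shift and turn from the pose commanded when the call began, along the tool's axes at that moment; what a row does not reach only later rows make up. A row lasts 1/12 s, in which the tool goes at most 41.7 mm and 7.16 degrees, less where a joint would pass 70% of its speed; a pose out of reach is approached as far as the arm can. A call with a gripper value outside its range is refused whole. "grip" is the opening, from -1 (shut) to 1 (fully open), set as the call begins (left out, the last holds). The fingers move at their own pace and stop on an object; "squeeze" is the grip in N (left out, the last holds). Time passes only in rows, so rows that repeat a pose let the fingers close. It gives the time, the measured TCP pose, the force, the opening and the grip force at its end, in the units of the state.
- bot.read_state(): the state, without advancing time (a new reading comes with each control period).
- bot.get_image(name): name is "scene" or "top"; returns the picture (400x640x3 uint8, red, green, blue); there is no depth.
- bot.get_calibration(name): a dict with "intrinsics" (3x3 intrinsics, pixels), "rvec" (rotation vector, rad) and "tvec" (3), from world to camera coordinates, as OpenCV has them. Camera axes: x right, y down, z forward; pixel columns grow to the right and rows downward; lengths in m; the calibration is good to about 2 mm. A picture is of the moment at which its call begins. get_calibration takes no time and is no camera call.
- bot.job_done(): hands the job in; it is judged then, once.
Trained networks look in the newest picture that a camera, given by its name, has taken for a name from the list of things; names that differ only in an ending like _2 or _b are one class to them, and where a whole thing is asked for, a point or a joint stands for the part that bears it (a point fixed in the world has none). Each returns a list of dicts, best first, with "confidence" (0 to 1); they miss things now and then, are a little off and sometimes report something else, mostly with a low value. They report only what shows in the picture. A call takes as long as a camera call.
- bot.boxes_of(camera, thing): "pixel" ([column, row] in pixels, amid what is visible of it).
The state is a dict: "time": time; "joints": joint angles; "qvel": joint speeds; "joint_torque": joint torques, N m; "eef_pos": TCP position; "ee_rot": TCP orientation; "force": force on the tool from outside, world axes, zero at the start; "ft_torque": the same for the moment, N m; "opening": finger opening in m; "grasp_force": force on a finger pad.
Only numpy, scipy, OpenCV 4.12 (cv2) and the standard library are available. Lean on these libraries where they do the work, as an engineer would, in place of code of your own. Each camera call takes 0.05 s, during which the arm holds its last target. There are 200 camera calls.

### The job

Swing the hasp at the front of the lash case off its catch and down out of the way, open the lid right back, and take out the round adhesive bottle with the pointed nozzle cap. Stand the bottle upright in the rubber cup of the touch mixer and press straight down until the cup is about half-way down its 8 mm of travel: it runs only while it is pressed, and stalls if it is pushed to the bottom. Finish while still gripping the bottle and holding the cup pressed like that, with the case left open and everything else left where it is.

Things in the scene. Friction and masses are not known exactly. Their poses are not given: they have to be found in the camera images.
- case: Fixed grey case with bright edges, 300 mm wide (y), 140 mm deep (x), 94 mm high shut: body 64 mm high, walls 6 mm, and a 30 mm lid hinged on the far (+x) wall. Origin: centre of underside; -x is the front, with the hasp and two lift tabs. Inside, on a foam floor 12 mm above the table: the round bottle near one end, a square one as tall near the other (either way round), a flat stone disc between
- hasp (a joint): Angle of the steel hasp, rad: 0 upright with its slot over the staple on the lid's front (it then holds the lid shut), growing as it swings out to the front (-x of the case) and down; 1.57 level, 2.2 its stop. Friction hinge, stays where left; about 0.6 N at the grip moves it
- hasp_grip (a point): Centre of the rolled steel grip at the hasp's free end: a bar 10 mm thick, 32 mm long, along the case's y. With the hasp shut it stands 20 mm above the lid's top, just in front of the lid's front edge (8 mm in front of the front face), so a fingertip can be set down on the lid side of it and draw it forwards. The hasp's leaf is 28 mm wide and 3 mm thick
- hasp_hinge (a point): Hinge of the hasp, 6 mm in front of the case's front face, 50 mm above the table; its axis is the case's y and the grip's centre is 64 mm from it
- lid (a joint): Opening angle of the lid, rad: 0 shut, 1.57 upright, 1.85 its stop, leaning back. Friction hinge, stays at any angle; about 2 to 3 N at a lift tab moves it
- lid_hinge (a point): Middle of the lid's hinge line (parallel to the case's y), at the top of the far wall, 64 mm above the table, 70 mm behind the case's centre
- lid_tab_left (a point): Grip point of the left (+y) lift tab: a flat steel tab 20 mm wide (y), 9 mm thick, sticking out 36 mm forwards from the lid's front face. The point is in mid-thickness, 24 mm out from the lid's front face, 76 mm above the table when the lid is shut, 164 mm in front of the hinge line and 12 mm above it
- lid_tab_right (a point): The same point of the right (-y) lift tab; the tabs are 95 mm to either side of the case's middle
- bottle_center (a point): Centre of the round adhesive bottle, 39 mm above its foot, on its axis. Black with a plain paper band: a cylinder 26 mm in diameter up to 46 mm, then a shoulder and a tapering pointed cap; 78 mm high in all, about 45 g. Its z axis points up the bottle. Its foot stands on the foam, 12 mm above the table
- bottle_foot (a point): Centre of the underside of the adhesive bottle
- mixer: White touch mixer, 150 mm deep, 130 mm wide, with a low housing that narrows to a round neck; black dial and switch on its front (-x). Does not move. Origin: centre of its underside
- cup_floor (a point): Centre of the flat floor inside the mixer's black rubber cup, on top of the mixer, 120 mm above the table when the cup is up; moves with the cup. The cup is 54 mm across outside, about 46 mm inside at the rim and 42 mm at its floor; its rim stands 8 mm above the floor
- cup (a joint): How far the cup is pressed down, m: 0 up, 0.008 bottomed. Spring: about 2 N to start it moving, then 0.75 N per mm (5 N at half travel, 8 N at the bottom)
- primer: Bystander in the case: the square bottle with the cylindrical cap, 26 mm square, 76 mm high; origin under its centre
- stone: Bystander in the case: flat stone disc, 44 mm across, 10 mm thick
- tape: Bystander: roll of paper tape, 60 mm across, 25 mm high, behind the mixer
- carton: Bystander: small flat carton, 35 x 110 x 22 mm, in front of the mixer
- tweezers: Bystander: steel tweezers, about 155 mm long, 8 mm high, lying between the mixer and the case
- compact: Bystander: round black compact, 68 mm across, 17 mm high

How it is judged:
On the way, in this order (a step that is already met when the one before it is completed fails the run):
1. the hasp is swung off its catch and down, the lid still shut (value of joint hasp above 1 rad and value of joint lid below 0.1 rad), for 0.1 s.
2. the lid is open (value of joint lid above 1.45 rad), for 0.2 s.
3. the adhesive bottle is lifted out of the case in the gripper (height (world z) of bottle_foot above 0.075 m and contact force between the fingers and bottle above 1 N), for 0.2 s.
At the end, for the whole second after the job is handed in: Bottle gripped, upright within 8 deg, on the cup's floor (foot within 9 mm of centre), it alone holding the cup 2.2 to 6.8 mm down of 8 through the last second; fingers and arm not touching cup or mixer; hasp down past 0.8 rad, lid open past 1.35 rad (value of joint cup between 0.0022 and 0.0068 m and velocity of joint cup below 0.01 m/s and contact force between bottle and cup above 2 N and contact force between the fingers and bottle above 1 N and contact force between the arm and mixer below 0.5 N and contact force between the fingers and cup below 0.5 N and horizontal distance between bottle_foot and cup_floor below 0.009 m and z of bottle_foot in the frame of cup_floor below 0.005 m and angle between bottle_center's own z axis and vertical below 0.14 rad and value of joint hasp above 0.8 rad and value of joint lid above 1.35 rad); the arm keeps its last pose, push and grip.
It fails at once if the mixer's cup is slammed or leaned on with more than 25 N (contact force between cup and anything else above 25 N).
It fails at once if another thing in the case is knocked over or shifted by more than 30 mm (distance of any of primer, stone from where it was at the start of the episode above 0.03 m or angle between primer's own z axis and vertical above 0.6 rad).
It fails at once if a thing on the table is shifted by more than 30 mm (distance of any of tape, carton, tweezers, compact from where it was at the start of the episode above 0.03 m).
It also fails if it takes over 61 s, if anything falls off the work surface, if the arm or the gripper's body presses on something with over 40 N, if the wrist force passes 120 N, or if a joint passes its speed limit or range.

## Working session

There is one attempt and no reset: what is moved stays moved. The work goes in short steps, Python scripts to look and compute and a tool call to move; the robot and the scene stay as the last step left them, time stands still between calls to the robot, and variables do not carry over. Pictures are saved under pics/ and viewed, at most 10 in all, crops included, and the job is handed in when it is done.

Besides the shell and the picture viewer there is one more tool, called after ">>>" as name([rows], argument=value, ...), one row to a line, values as JSON. play_rows: Moves the arm, as the interface text tells. Its arguments: {"type":"object","properties":{"offset":{"type":"array"},"turn":{"type":"array"},"grip":{"type":"number"},"squeeze":{"type":"number"}},"required":["offset","turn"]}

```bash
mkdir -p pics
cat > h.py <<'E'
import numpy as np, cv2
from workcell import bot
from scipy.optimize import least_squares
def cal(n):
    c=bot.get_calibration(n); return np.array(c["intrinsics"],float),np.array(c["rvec"],float),np.array(c["tvec"],float)
def proj(n,P):
    K,r,t=cal(n); return cv2.projectPoints(np.array(P,float).reshape(-1,3),r,t,K,None)[0].reshape(-1,2)
def ray(n,px):
    K,r,t=cal(n); R=cv2.Rodrigues(r)[0]; t=t.ravel()
    d=R.T@np.linalg.solve(K,[px[0],px[1],1.]); return -R.T@t,d/np.linalg.norm(d)
def onz(n,px,z):
    o,d=ray(n,px); return o+d*(z-o[2])/d[2]
def tri(p,q,a="scene",b="top"):
    o1,d1=ray(a,p);o2,d2=ray(b,q)
    s=np.linalg.lstsq(np.c_[d1,-d2],o2-o1,rcond=None)[0]
    A=o1+s[0]*d1;B=o2+s[1]*d2; return (A+B)/2,np.linalg.norm(A-B)
def shot(n,f):
    im=bot.get_image(n); cv2.imwrite("pics/"+f,np.ascontiguousarray(im[:,:,::-1])); return im
E
python3 - <<'E'
from h import *
np.set_printoptions(precision=3,suppress=True)
for n in("scene","top"):
    shot(n,n+"0.png"); o,_=ray(n,(320,200)); print(n,o)
for t in["case","hasp_grip","hasp_hinge","lid_tab_left","lid_tab_right","lid_hinge","bottle_center","mixer","cup_floor","tape","carton","tweezers","compact"]:
    r={}
    for n in("scene","top"):
        r[n]=bot.boxes_of(n,t)[:2]
        print(t,n,[(np.round(b["pixel"],1).tolist(),round(b["confidence"],2)) for b in r[n]])
    if r["scene"] and r["top"]: print("  ",*tri(r["scene"][0]["pixel"],r["top"][0]["pixel"]))
print(bot.read_state())
E
```

```text
scene [1.087 0.372 0.887]
top [ 0.334 -0.036  1.14 ]
case scene [([264.2, 161.0], 0.78)]
case top [([410.0, 210.8], 0.86), ([409.5, 212.3], 0.44)]
   [ 0.508 -0.235  0.058] 0.012129049024642244
hasp_grip scene [([418.5, 281.3], 0.75), ([275.5, 131.2], 0.52)]
hasp_grip top [([223.7, 249.6], 0.7), ([422.5, 240.4], 0.51)]
   [ 0.438  0.258 -0.16 ] 0.05051576618950525
hasp_hinge scene [([274.1, 130.0], 0.54)]
hasp_hinge top [([419.1, 237.7], 0.62)]
   [ 0.437 -0.249  0.106] 0.003173892668505349
lid_tab_left scene [([263.1, 156.4], 0.59)]
lid_tab_left top [([411.2, 212.2], 0.81)]
   [ 0.504 -0.238  0.069] 0.007393392908416244
lid_tab_right scene [([265.8, 153.9], 0.73)]
lid_tab_right top [([411.5, 209.0], 0.91)]
   [ 0.506 -0.231  0.086] 0.017738538175313623
lid_hinge scene [([261.5, 155.2], 0.58)]
lid_hinge top [([412.2, 208.2], 0.74)]
   [ 0.511 -0.237  0.08 ] 0.010230038199238874
bottle_center scene []
bottle_center top []
mixer scene [([424.0, 281.7], 0.78)]
mixer top [([219.2, 193.7], 0.63)]
   [0.558 0.263 0.019] 0.014746503685049662
cup_floor scene [([427.5, 256.4], 0.76), ([274.1,
[... 347 characters left out ...]
 [([312.0, 251.3], 0.71)]
tweezers top [([312.5, 193.5], 0.43)]
   [ 0.587  0.001 -0.065] 0.024841539460938054
compact scene [([373.0, 185.6], 0.75)]
compact top [([306.0, 264.8], 0.78), ([215.6, 147.6], 0.68)]
   [0.375 0.025 0.012] 0.005044395185411581
{'time': 1.4, 'joints': array([-1.168,  0.116,  1.442, -0.   ,  1.584, -0.038]), 'qvel': array([ 0.   , -0.001,  0.001, -0.   , -0.   , -0.001]), 'joint_torque': array([ -0.   , -73.173, -63.264,  -0.   ,   0.   ,   0.   ]), 'eef_pos': array([ 0.288, -0.611,  0.231]), 'ee_rot': array([3.142, 0.   , 0.441]), 'force': array([ 0.524, -0.148,  0.435]), 'ft_torque': array([0.084, 0.01 , 0.009]), 'grasp_force': 0.0, 'opening': 0.08551900758279234}
```

Run:
```python
import cv2,numpy as np
a=cv2.imread("pics/scene0.png")[60:360,160:500]; b=cv2.imread("pics/top0.png")[130:310,170:500]
a=cv2.resize(a[30:200,20:200],None,fx=3,fy=3); b=cv2.resize(b,None,fx=2.4,fy=2.4)
cv2.imwrite("pics/a.png",a);cv2.imwrite("pics/b.png",b);print(a.shape,b.shape)
```

```text
(510, 540, 3) (432, 792, 3)
```

View pics/a.png

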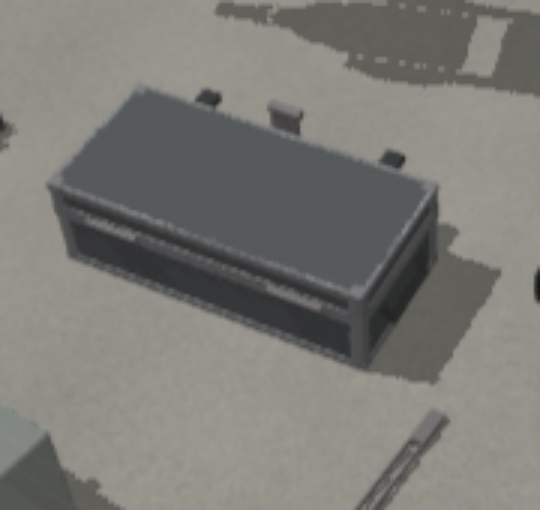

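View pics/b.png

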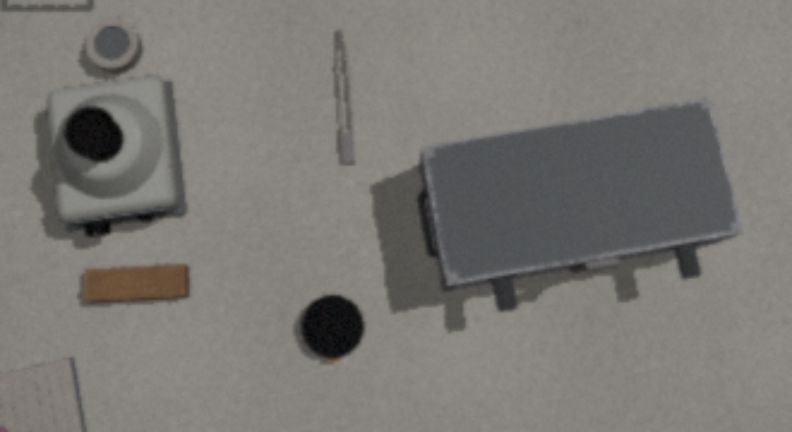

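The pictures show the shut case with its front (tabs, hasp) towards the robot. The lid corners are at (138,88), (437,187), (360,292) and (50,186) in crop a, and at (425,150), (708,102), (737,233) and (450,284) in crop b. Next I fit the case pose.

```bash
cat >> h.py <<'E'
def c2w(p,P):
    x,y,a=p[:3]; c,s=np.cos(a),np.sin(a); P=np.atleast_2d(P)
    return np.c_[x+c*P[:,0]-s*P[:,1], y+s*P[:,0]+c*P[:,1], P[:,2]]
E
python3 - <<'E'
from h import *
np.set_printoptions(precision=4,suppress=True)
C=np.array([[-.07,-.15,.094],[-.07,.15,.094],[.07,.15,.094],[.07,-.15,.094]])
S=np.array([[138,88],[437,187],[360,292],[50,186]])/3+[180,90]
T=np.array([[737,233],[450,284],[425,150],[708,102]])/2.4+[170,130]
def f(p,res=1):
    Q=c2w(p,C+[0,0,p[3]]); return np.r_[(proj("scene",Q)-S).ravel(),(proj("top",Q)-T).ravel()]
r=least_squares(f,[.5,-.24,.15,0]); print(r.x,r.fun)
p=r.x
for n,P in dict(grip=[-.078,0,.114],hinge=[-.076,0,.05],tabL=[-.094,.095,.076],tabR=[-.094,-.095,.076]).items():
    w=c2w(p,P); print(n,w,proj("scene",w),proj("top",w))
# grip measured
print(tri((180+286/3,90+108/3),(170+600/2.4,130+262/2.4)))
for s,t in[((208,97),(689,262)),((393,158),(505,294))]: print(tri((180+s[0]/3,90+s[1]/3),(170+t[0]/2.4,130+t[1]/2.4)))
# cup by dark ellipse in top and boxes
im=cv2.imread("pics/top0.png"); m=(im.max(2)<45).astype(np.uint8)
n,l,st,ce=cv2.connectedComponentsWithStats(m)
for i in range(1,n):
    if st[i,4]>100: print(st[i],ce[i],onz("top",ce[i],.128),onz("top",ce[i],.017))
E
```

```text
[ 0.5075 -0.2377  0.1825 -0.0049] [-0.0526 -0.3301 -1.1781 -0.3852 -0.5851  1.6655 -0.7703 -1.0217  0.8705
  0.2632 -0.8576  0.7845 -1.1575  0.8161 -0.7286 -0.1373]
grip [[ 0.4308 -0.2518  0.114 ]] [[274.188  125.8946]] [[420.2995 240.4966]]
hinge [[ 0.4328 -0.2515  0.05  ]] [[275.6206 144.3253]] [[414.8349 242.0932]]
tabL [[ 0.3979 -0.1613  0.076 ]] [[309.5225 143.5508]] [[380.3276 255.2643]]
tabR [[ 0.4323 -0.3482  0.076 ]] [[248.1791 123.192 ]] [[456.5499 241.5518]]
(array([ 0.4326, -0.2488,  0.117 ]), np.float64(0.004118746898436467))
(array([ 0.4355, -0.3443,  0.0843]), np.float64(0.0068794762439980135))
(array([ 0.4021, -0.1575,  0.0853]), np.float64(0.00712159080347893))
[490  87  48  10 152] [514.7961  92.1842] [ 0.7995 -0.4965  0.128 ] [ 0.8506 -0.547   0.017 ]
[476  96  59  11 189] [502.6772 104.3651] [ 0.7673 -0.4642  0.128 ] [ 0.8148 -0.5112  0.017 ]
[  31  129  100   50 1671] [ 83.0557 154.8396] [0.6352 0.569  0.128 ] [0.6683 0.6354 0.017 ]
[519 139  13  72 297] [523.7508 175.4074] [ 0.5865 -0.5012  0.128 ] [ 0.6142 -0.5522  0.017 ]
[197 175  24  22 401] [208.4938 185.5536] [0.559 0.255 0.128] [0.5837 0.2869 0.017 ]
[ 35 217  23  20 348] [ 46.1695 226.5747] [0.4577 0.6374 0.128 ] [0.4713 0.7113 0.017 ]
[201 218  39  10 124] [217.8871 222.2177] [0.4701 0.2275 0.128 ] [0.4851 0.2564 0.017 ]
[296 253  25  26 503] [307.9046 265.6938] [0.3697 0.0127 0.128 ] [0.3736 0.018  0.017 ]
[ 461  291  179  109 6724] [573.3983 360.6463] [ 0.1668 -0.5754  0.128 ] [ 0.1485 -0.6345  0.017 ]
[ 286  317   80   83 1368] [332.1499 370.1382] [ 0.1416 -0.044   0.128 ] [ 0.1205 -0.0449  0.017 ]
[243 318  54  26 353] [267.9603 328.7989] [0.2283 0.1011 0.128 ] [0.2167 0.1161 0.017 ]
[ 214  332   91   46 1446] [257.2483 352.1473] [0.1779 0.1235 0.128 ] [0.1608 0.141  0.017 ]
[200 354  85  46 658] [223.3085 385.5502] [0.107  0.1961 0.128 ] [0.0821 0.2216 0.017 ]
```

>>> play_rows([
  [0, -4, 0],
  [0, -8, 0],
  [0, -10, 0],
  [0, -10, 0],
], turn=[7, 14.8, 14.8, 14.8], grip=-1)

```text
time: 1.73
eef_pos: [0.2442, -0.5176, 0.2321]
ee_rot: [3.141, -0.0, 0.181]
force: [-0.8, 0.1, 0.0]
opening: 0.0384
grasp_force: 0.0
```

>>> play_rows([
  [3, -2.6, 0],
  [6, -5.2, 0],
  [9, -7.8, 0],
  [12, -10.4, 0],
  [15, -13, 0],
], turn=[0, 0, 0, 0, 0])

```text
time: 2.15
eef_pos: [0.3702, -0.3637, 0.2316]
ee_rot: [3.141, -0.0, 0.182]
force: [-0.3, -0.1, -0.3]
opening: 0.0001
grasp_force: 0.0
```

>>> play_rows([
  [3, -2.6, 0],
  [6, -5.2, 0],
  [9, -7.8, 0],
  [11.2, -9.9, 0],
  [11.2, -9.9, 0],
], turn=[0, 0, 0, 0, 0])

```text
time: 2.57
eef_pos: [0.4641, -0.2438, 0.2314]
ee_rot: [-3.141, -0.001, 0.187]
force: [0.2, 0.0, 0.5]
opening: 0.0001
grasp_force: 0.0
```

Run:
```python
from h import *
np.set_printoptions(precision=4,suppress=True)
s=bot.read_state(); print(s["time"],s["eef_pos"],s["ee_rot"])
a=shot("scene","s1.png");b=shot("top","t1.png")
p=s["eef_pos"]; print(proj("scene",p),proj("top",p))
for n,im in(("scene",a),("top",b)):
    u=proj(n,[.431,-.25,.114])[0].astype(int); c=im[u[1]-50:u[1]+50,u[0]-65:u[0]+65,::-1]
    cv2.imwrite(f"pics/c_{n}.png",c); print(u)
x=np.hstack([cv2.imread("pics/c_scene.png"),cv2.imread("pics/c_top.png")]); cv2.imwrite("pics/c1.png",cv2.resize(x,None,fx=3,fy=3,interpolation=2))
```

```text
2.5667 [ 0.4641 -0.2438  0.2314] [-3.1409 -0.001   0.1868]
[[264.0503  96.755 ]] [[427.4264 219.5416]]
[274 126]
[419 240]
```

View pics/c1.png

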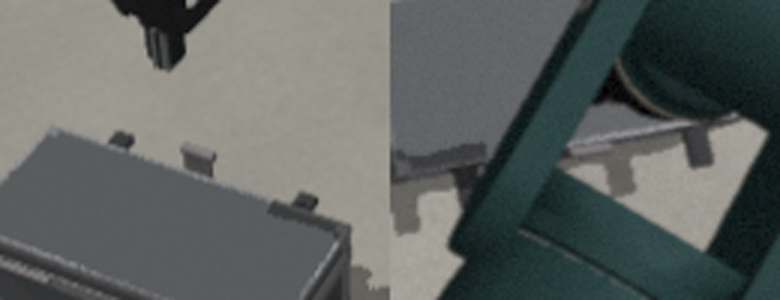

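The scene view shows the shut fingertips at (264,99), as projected, and the hasp grip just in front of the lid. I'll lower the tip behind the grip.

>>> play_rows([
  [0, 0, 4],
  [0, 0, 8],
  [0, 0, 11.5],
  [0, 0, 12.8],
  [0, 0, 12.8],
], turn=[0, 0, 0, 0, 0])

```text
time: 3.08
eef_pos: [0.4598, -0.2475, 0.1004]
ee_rot: [-3.138, 0.004, 0.181]
force: [-0.1, -0.4, -0.8]
opening: 0.0002
grasp_force: 0.0
```

>>> play_rows([
  [-1, 0, 0],
  [-2, 0, 0],
  [-3, 0, 0],
  [-4, 0, 0],
  [-4.5, 0, 0],
], turn=[0, 0, 0, 0, 0])

```text
time: 3.5
eef_pos: [0.4161, -0.256, 0.1045]
ee_rot: [3.14, -0.001, 0.182]
force: [0.5, 0.2, -1.0]
opening: 0.0
grasp_force: 0.2
```

>>> play_rows([
  [-1.2, 0, 0.5],
  [-2.4, 0, 1.2],
  [-3.4, 0, 2.2],
  [-4.2, 0, 3.4],
  [-4.2, 0, 3.4],
], turn=[0, 0, 0, 0, 0])

```text
time: 3.92
eef_pos: [0.3735, -0.2626, 0.0662]
ee_rot: [-3.139, 0.003, 0.182]
force: [-0.3, 0.2, -0.9]
opening: -0.0002
grasp_force: 0.0
```

Run:
```python
from h import *
a=shot("scene","s2.png");b=shot("top","t2.png")
u=(274,126);v=(419,240)
x=np.hstack([cv2.imread("pics/s2.png")[76:176,209:339],cv2.imread("pics/t2.png")[190:290,354:484]]); cv2.imwrite("pics/c2.png",cv2.resize(x,None,fx=3,fy=3,interpolation=2))
```

```text
(no output)
```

View pics/c2.png

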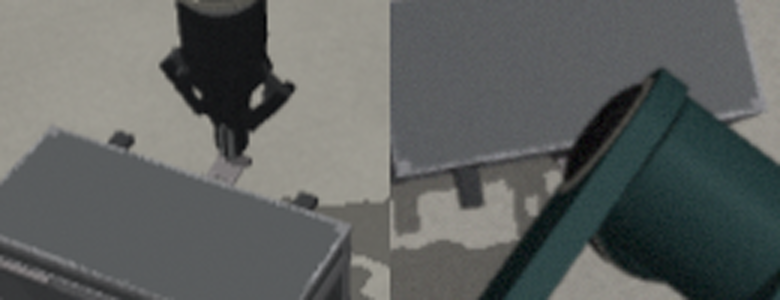

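The scene view shows the hasp lying well out, with the fingertip on its grip. I'll press it slightly lower, then go above the right tab with the fingers open.

>>> play_rows([
  [0, 0, 0.6],
  [0, 0, 1.3],
  [0, 0, 1.3],
  [0, 0, -3],
  [0, 0, -6.5],
], turn=[0, 0, 0, 0, 0])

```text
time: 4.43
eef_pos: [0.3753, -0.2623, 0.1341]
ee_rot: [-3.139, 0.003, 0.183]
force: [0.8, -0.2, 0.8]
opening: 0.0003
grasp_force: 0.0
```

>>> play_rows([
  [0.5, 2, -3],
  [2, 4.5, -4],
  [3, 7, -4],
  [4.4, 9.4, -4],
  [4.4, 9.4, -4],
], turn=[0, 0, 0, 0, 0], grip=0.2)

```text
time: 4.85
eef_pos: [0.4382, -0.35, 0.1735]
ee_rot: [-3.141, 0.0, 0.182]
force: [0.4, -0.5, -0.1]
opening: 0.0513
grasp_force: 0.0
```

Run:
```python
from h import *
np.set_printoptions(precision=4,suppress=True)
s=bot.read_state(); p=s["eef_pos"]; print(p,s["ee_rot"],s["opening"])
shot("scene","s3.png");shot("top","t3.png")
t=[.434,-.346,.076]
print("scene tip,tab",proj("scene",p)-[209,76],proj("scene",t)-[209,76],"top",proj("top",p)-[374,190],proj("top",t)-[374,190])
x=np.hstack([cv2.imread("pics/s3.png")[76:176,209:339],cv2.imread("pics/t3.png")[190:290,374:504]]); cv2.imwrite("pics/c3.png",cv2.resize(x,None,fx=3,fy=3,interpolation=2))
```

```text
[ 0.4382 -0.35    0.1735] [-3.1413  0.0003  0.1821] 0.05133999549156438
scene tip,tab [[32.5646 19.127 ]] [[39.3562 47.8139]] top [[95.9297 44.9212]] [[81.6289 50.8652]]
```

View pics/c3.png

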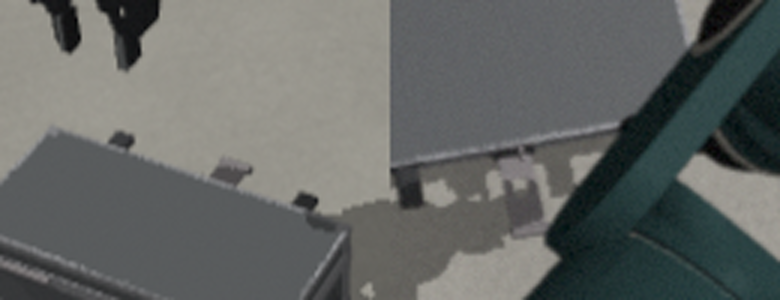

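The hasp is level, and the right tab appears at crop (121,140), within 1 px of the prediction. I'll descend and grip it.

>>> play_rows([
  [-0.4, -0.4, 4],
  [-0.4, -0.4, 8],
  [-0.4, -0.4, 11],
  [-0.4, -0.4, 11.7],
  [-0.4, -0.4, 11.7],
], turn=[0, 0, 0, 0, 0])

```text
time: 5.37
eef_pos: [0.4306, -0.3431, 0.0558]
ee_rot: [-3.139, 0.002, 0.183]
force: [0.9, -0.2, 0.5]
opening: 0.0508
grasp_force: 0.0
```

>>> play_rows([
  [0, 0, 0],
  [0, 0, 0],
  [0, 0, 0],
  [0, 0, 0],
  [0, 0, 0],
], turn=[0, 0, 0, 0, 0], grip=-1, squeeze=30)

```text
time: 5.78
eef_pos: [0.4328, -0.3472, 0.0606]
ee_rot: [3.134, -0.003, 0.182]
force: [2.0, -18.5, -0.5]
opening: 0.0191
grasp_force: 36.0
```

>>> play_rows([
  [0.37, 0.3, -2.44],
  [1.09, 0.3, -4.79],
  [2.16, 0.3, -7.0],
  [3.54, 0.3, -9.05],
  [5.22, 0.3, -10.85],
], turn=[0, 0, 0, 0, 0])

```text
time: 6.2
eef_pos: [0.4837, -0.3381, 0.1689]
ee_rot: [3.14, -0.001, 0.182]
force: [3.1, -3.3, -9.9]
opening: 0.0192
grasp_force: 33.6
```

>>> play_rows([
  [1.93, 0, -1.54],
  [4.06, 0, -2.77],
  [6.36, 0, -3.67],
  [8.76, 0, -4.21],
  [11.22, 0, -4.39],
], turn=[0, 0, 0, 0, 0])

```text
time: 6.62
eef_pos: [0.5948, -0.3179, 0.2133]
ee_rot: [3.138, -0.002, 0.182]
force: [-4.4, -6.2, -0.9]
opening: 0.0189
grasp_force: 34.1
```

>>> play_rows([
  [1, 0, 0],
  [2, 0, 0.1],
  [2, 0, 0.1],
  [2, 0, 0.1],
  [2, 0, 0.1],
], turn=[0, 0, 0, 0, 0])

```text
time: 7.03
eef_pos: [0.6142, -0.3144, 0.2118]
ee_rot: [3.138, -0.003, 0.183]
force: [3.0, -2.5, 5.0]
opening: 0.0198
grasp_force: 34.7
```

>>> play_rows([
  [0, 0, 0],
  [0, 0, 0],
  [0, 0, 0],
  [0, 0, -4],
  [0, 0, -8],
], turn=[0, 0, 0, 0, 0], grip=0)

```text
time: 7.45
eef_pos: [0.6126, -0.3133, 0.2874]
ee_rot: [-3.138, 0.004, 0.183]
force: [2.0, -0.9, 0.9]
opening: 0.0429
grasp_force: 0.0
```

>>> play_rows([
  [-4, 0, -1],
  [-8, 0, -1],
  [-12, 0, -1],
  [-16, 0, -1],
  [-20, 0, -1],
], turn=[0, 0, 0, 0, 0])

```text
time: 7.87
eef_pos: [0.4149, -0.3499, 0.2989]
ee_rot: [3.141, -0.0, 0.183]
force: [-0.1, -1.0, 0.4]
opening: 0.0429
grasp_force: 0.0
```

Run:
```python
from h import *
np.set_printoptions(precision=4,suppress=True)
s=bot.read_state(); print(s["time"],s["eef_pos"],s["force"])
shot("scene","s4.png");shot("top","t4.png")
for t in["bottle_center","primer","stone","lid","hasp"]:
    for n in("scene","top"):
        print(t,n,[(np.round(b["pixel"],1).tolist(),round(b["confidence"],2)) for b in bot.boxes_of(n,t)[:2]])
x=np.hstack([cv2.imread("pics/s4.png")[66:176,189:319],cv2.imread("pics/t4.png")[160:270,364:494]]); cv2.imwrite("pics/c4.png",cv2.resize(x,None,fx=3,fy=3,interpolation=2))
```

```text
7.8667 [ 0.4149 -0.3499  0.2989] [-0.0857 -1.0303  0.3797]
bottle_center scene []
bottle_center top []
primer scene []
primer top [([386.6, 219.6], 0.64), ([415.7, 255.4], 0.41)]
stone scene [([239.7, 157.9], 0.19)]
stone top [([408.7, 216.2], 0.73)]
lid scene [([243.3, 159.7], 0.72)]
lid top [([407.6, 172.0], 0.68), ([306.7, 265.4], 0.63)]
hasp scene [([258.7, 162.3], 0.3)]
hasp top [([417.3, 258.0], 0.83)]
```

View pics/c4.png

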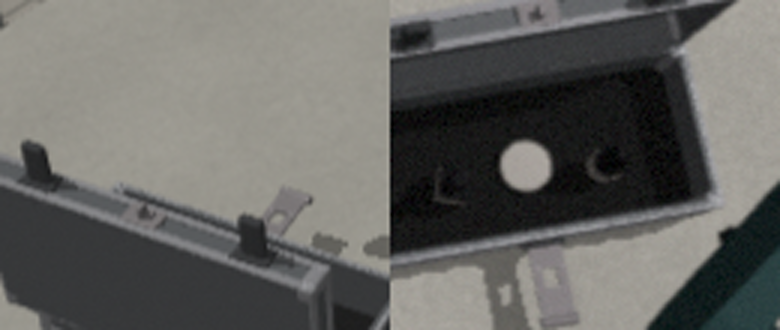

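The lid stands upright and open and the hasp is level. In the top crop the round bottle is at about (606,162), the white stone at (526,165), and the square primer at (440,185). Next I enlarge the view around the bottle with the modelled circles drawn on it.

Run:
```python
from h import *
np.set_printoptions(precision=4,suppress=True)
im=cv2.imread("pics/t4.png"); px=np.array([364+(608-390)/3,160+160/3])
c0=onz("top",px,.058); print(px,c0)
x0,y0,w,h,f=int(px[0])-20,int(px[1])-18,40,36,10
cr=np.clip(im[y0:y0+h,x0:x0+w].astype(float)*2.2,0,255).astype(np.uint8)
cr=cv2.resize(cr,None,fx=f,fy=f,interpolation=0); ov=cr.copy()
a=np.linspace(0,2*np.pi,60)
for z,r,col in((.058,.013,(0,255,0)),(.012,.013,(0,0,255)),(.09,.003,(255,0,255))):
    P=np.c_[c0[0]+r*np.cos(a),c0[1]+r*np.sin(a),np.full(60,z)]
    q=(proj("top",P)+.5-[x0,y0])*f
    cv2.polylines(ov,[q.astype(np.int32)],True,col,1)
cv2.imwrite("pics/c5.png",np.hstack([cr,ov]))
d=c0[:2]-[.509,-.236];c,s=np.cos(.1825),np.sin(.1825);print("case xy",c*d[0]+s*d[1],-s*d[0]+c*d[1])
st=onz("top",bot.boxes_of("top","stone")[0]["pixel"],.022)
# check stone by thresholding
m=cv2.inRange(im[195:235,390:430],(110,110,110),(255,255,255)); n,l,sst,ce=cv2.connectedComponentsWithStats(m)
print(sst,ce+[390,195])
```

```text
[436.6667 213.3333] [ 0.5049 -0.3072  0.058 ]
case xy -0.01700957544435166 -0.06930894049191208
[[   0    0   40   40 1393]
 [  11   12   16   16  207]] [[409.6073 214.4573]
 [408.7778 214.7874]]
```

View pics/c5.png

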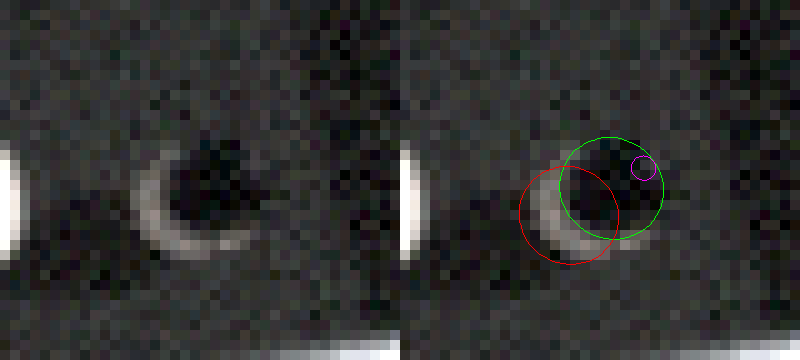

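The modelled shoulder circle matches the picture to about 1 px. The bottle axis is at about (0.505, -0.308). I'll go above it with the fingers open.

>>> play_rows([
  [3.2, -0.8, 0],
  [6.4, -1.6, 0],
  [9.6, -2.5, 1],
  [9.6, -2.5, 5],
  [9.6, -2.5, 9],
], turn=[0, 0, 0, 0, 0], grip=0.35)

```text
time: 8.93
eef_pos: [0.5086, -0.3074, 0.2087]
ee_rot: [3.14, -0.002, 0.185]
force: [0.4, -1.2, -0.3]
opening: 0.0576
grasp_force: 0.0
```

>>> play_rows([
  [0, 0, 3],
  [0, 0, 6],
  [0, 0, 7],
  [0, 0, 7],
  [0, 0, 7],
], turn=[0, 0, 0, 0, 0])

```text
time: 9.35
eef_pos: [0.507, -0.3083, 0.1399]
ee_rot: [3.141, -0.0, 0.183]
force: [0.4, 0.0, 0.8]
opening: 0.0576
grasp_force: 0.0
```

>>> play_rows([
  [-0.2, 0, 3.5],
  [-0.2, 0, 7],
  [-0.2, 0, 10],
  [-0.2, 0, 11.1],
  [-0.2, 0, 11.1],
], turn=[0, 0, 0, 0, 0])

```text
time: 9.77
eef_pos: [0.5044, -0.3084, 0.0271]
ee_rot: [-3.14, 0.001, 0.182]
force: [0.2, 0.1, 0.0]
opening: 0.0576
grasp_force: 0.0
```

>>> play_rows([
  [0, 0, 0],
  [0, 0, 0],
  [0, 0, 0],
  [0, 0, 0],
  [0, 0, 0],
], turn=[0, 0, 0, 0, 0], grip=-1, squeeze=30)

```text
time: 10.18
eef_pos: [0.5058, -0.3092, 0.0305]
ee_rot: [3.139, -0.003, 0.183]
force: [-0.4, 0.4, 8.9]
opening: 0.0251
grasp_force: 29.0
```

>>> play_rows([
  [0, 0, -1.5],
  [0, 0, -4],
  [0, 0, -7.5],
  [0, 0, -11],
  [0, 0, -14.5],
], turn=[0, 0, 0, 0, 0])

```text
time: 10.6
eef_pos: [0.5046, -0.3084, 0.176]
ee_rot: [3.14, -0.001, 0.182]
force: [0.7, -0.7, -0.2]
opening: 0.025
grasp_force: 29.6
```

>>> play_rows([
  [0, 0, -3],
  [0, 0, -6],
  [0, 0, -6],
  [0, 0, -6],
  [0, 0, -6],
], turn=[0, 0, 0, 0, 0])

```text
time: 11.02
eef_pos: [0.5046, -0.3084, 0.2331]
ee_rot: [3.141, -0.001, 0.182]
force: [0.2, 0.0, -0.4]
opening: 0.0252
grasp_force: 29.6
```

>>> play_rows([
  [1.1, -3.8, 0],
  [2.2, -7.6, 0],
  [3.3, -11.4, 0],
  [4.4, -15.2, 0],
  [5.5, -19, 0],
], turn=[0, 0, 0, 0, 0])

```text
time: 11.43
eef_pos: [0.5236, -0.1098, 0.2316]
ee_rot: [-3.141, 0.001, 0.182]
force: [1.1, -0.1, -0.6]
opening: 0.0251
grasp_force: 29.7
```

>>> play_rows([
  [1.1, -3.8, 0],
  [2.2, -7.6, 0],
  [3.3, -11.4, 0],
  [4.4, -15.2, 0],
  [5.5, -19, 0],
], turn=[0, 0, 0, 0, 0])

```text
time: 11.85
eef_pos: [0.5432, 0.0871, 0.2317]
ee_rot: [-3.141, 0.001, 0.182]
force: [1.2, -1.5, -0.1]
opening: 0.0247
grasp_force: 29.7
```

>>> play_rows([
  [1.1, -3.8, 0],
  [2.2, -7.6, 0],
  [3.3, -11.4, 0],
  [4.7, -16.5, 0],
  [4.7, -16.5, 0],
], turn=[0, 0, 0, 0, 0])

```text
time: 12.27
eef_pos: [0.5594, 0.2605, 0.231]
ee_rot: [-3.141, 0.002, 0.185]
force: [0.1, 0.4, 0.3]
opening: 0.0253
grasp_force: 29.7
```

>>> play_rows([
  [0, 0, 2],
  [0, 0, 4],
  [0, 0, 4],
  [0, 0, 4],
], turn=[0, 0, 0, 0])

```text
time: 12.6
eef_pos: [0.5595, 0.2556, 0.1913]
ee_rot: [3.141, 0.003, 0.182]
force: [0.2, -0.5, -0.1]
opening: 0.0253
grasp_force: 29.7
```

Run:
```python
from h import *
np.set_printoptions(precision=4,suppress=True)
s=bot.read_state(); print(s["time"],s["eef_pos"],s["ee_rot"],s["force"],s["opening"])
a=shot("scene","s6.png");b=shot("top","t6.png")
p=s["eef_pos"]
for t in["bottle_center","bottle_foot","cup_floor","lid"]:
    r={}
    for n in("scene","top"):
        r[n]=bot.boxes_of(n,t)[:2]
        print(t,n,[(np.round(q["pixel"],1).tolist(),round(q["confidence"],2)) for q in r[n]])
print(proj("scene",p),proj("scene",p-[0,0,.0185]),proj("scene",[.56,.257,.12]))
al=np.linspace(0,2*np.pi,80)
x=cv2.imread("pics/s6.png")[190:290,370:480]; f=6
raw=cv2.resize(x,None,fx=f,fy=f,interpolation=2)[:, :]
ov=raw.copy()
def circ(cx,cy,z,r,col):
    q=(proj("scene",np.c_[cx+r*np.cos(al),cy+r*np.sin(al),np.full(80,z)])+.5-[370,190])*f
    cv2.polylines(ov,[q.astype(np.int32)],True,col,1)
circ(.56,.257,.128,.027,(0,255,0)); circ(.56,.257,.128,.023,(0,255,0))
circ(p[0],p[1],p[2]-.0185,.013,(0,0,255)); circ(p[0],p[1],p[2]+.0275,.013,(0,0,255))
cv2.imwrite("pics/c6.png",ov)
```

```text
12.6 [0.5595 0.2556 0.1913] [3.141  0.003  0.1825] [ 0.1879 -0.5459 -0.0791] 0.02530290419215273
bottle_center scene [([438.3, 229.4], 0.88), ([240.1, 160.0], 0.65)]
bottle_center top [([239.8, 248.1], 0.39)]
bottle_foot scene [([437.4, 231.4], 0.74)]
bottle_foot top [([410.9, 172.3], 0.45)]
cup_floor scene [([429.9, 257.9], 0.8), ([242.0, 159.1], 0.44)]
cup_floor top [([216.3, 150.5], 0.51)]
lid scene [([241.6, 159.8], 0.83)]
lid top [([410.3, 170.6], 0.78)]
[[432.5572 234.5391]] [[430.6764 240.0865]] [[426.1238 255.4846]]
```

View pics/c6.png

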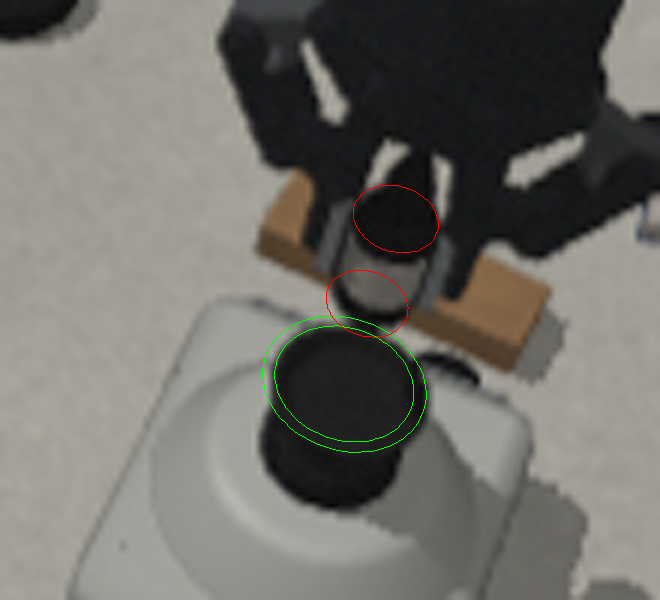

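The foot circle matches the picture within 3 mm, and the cup ring at crop (345,385) matches as well. I'll descend to just above the cup floor, then go on by force.

>>> play_rows([
  [0.2, 0.1, 2],
  [0.2, 0.1, 4],
  [0.2, 0.1, 4.5],
  [0.2, 0.1, 4.5],
  [0.2, 0.1, 4.5],
], turn=[0, 0, 0, 0, 0])

```text
time: 13.52
eef_pos: [0.5624, 0.2554, 0.1484]
ee_rot: [-3.142, -0.0, 0.182]
force: [0.3, 0.4, 1.1]
opening: 0.025
grasp_force: 29.7
```

>>> play_rows([
  [0, 0, 0.1],
  [0, 0, 0.2],
  [0, 0, 0.4],
  [0, 0, 0.4],
  [0, 0, 0.4],
], turn=[0, 0, 0, 0, 0])

```text
time: 13.93
eef_pos: [0.5623, 0.2554, 0.1438]
ee_rot: [-3.142, -0.0, 0.183]
force: [0.1, 0.3, -0.4]
opening: 0.0251
grasp_force: 29.7
```

>>> play_rows([
  [0, 0, 0.1],
  [0, 0, 0.2],
  [0, 0, 0.3],
  [0, 0, 0.3],
  [0, 0, 0.3],
], turn=[0, 0, 0, 0, 0])

```text
time: 14.35
eef_pos: [0.5622, 0.2553, 0.1406]
ee_rot: [3.142, 0.0, 0.182]
force: [-0.6, -0.0, -0.5]
opening: 0.0249
grasp_force: 29.7
```

>>> play_rows([
  [0, 0, 0.1],
  [0, 0, 0.2],
  [0, 0, 0.2],
  [0, 0, 0.2],
], turn=[0, 0, 0, 0])

```text
time: 14.68
eef_pos: [0.5623, 0.2554, 0.1387]
ee_rot: [-3.142, -0.0, 0.183]
force: [-0.4, 1.0, -0.1]
opening: 0.0252
grasp_force: 29.7
```

>>> play_rows([
  [0, 0, 0.1],
  [0, 0, 0.2],
  [0, 0, 0.2],
  [0, 0, 0.2],
], turn=[0, 0, 0, 0])

```text
time: 15.02
eef_pos: [0.5623, 0.2554, 0.1369]
ee_rot: [-3.142, -0.0, 0.182]
force: [0.2, -0.2, 4.0]
opening: 0.025
grasp_force: 29.8
```

Run:
```python
from h import *
f=[]
for i in range(6): bot.get_image("scene"); s=bot.read_state(); f.append(np.r_[s["force"],s["eef_pos"]])
print(np.round(np.mean(f,0),4))
```

```text
[-0.9097 -0.3843  2.7795  0.5623  0.2554  0.1368]
```

Contact came at about 0.1385 as expected. I'll press on to about half travel, check the force, and look.

>>> play_rows([
  [0, 0, 0.1],
  [0, 0, 0.2],
  [0, 0, 0.25],
  [0, 0, 0.25],
  [0, 0, 0.25],
], turn=[0, 0, 0, 0, 0])

```text
time: 15.73
eef_pos: [0.5623, 0.2554, 0.1343]
ee_rot: [-3.142, -0.0, 0.182]
force: [0.2, -0.4, 4.4]
opening: 0.0249
grasp_force: 30.0
```

Run:
```python
from h import *
f=[]
for i in range(10): bot.get_image("scene"); s=bot.read_state(); f.append(np.r_[s["force"],s["eef_pos"]])
print(np.round(np.mean(f,0),4),s["ee_rot"],s["grasp_force"])
shot("scene","s7.png"); x=cv2.imread("pics/s7.png")
a=cv2.resize(x[200:290,380:480],None,fx=4.4,fy=4.4,interpolation=2); b=cv2.resize(x[90:180,200:280],None,fx=4.4,fy=4.4,interpolation=2)
cv2.imwrite("pics/c7.png",np.hstack([a,b]))
```

```text
[-0.4952 -0.275   4.8526  0.5623  0.2554  0.1343] [-3.14157161e+00 -7.91421321e-05  1.82499667e-01] 30.013489723205566
```

View pics/c7.png

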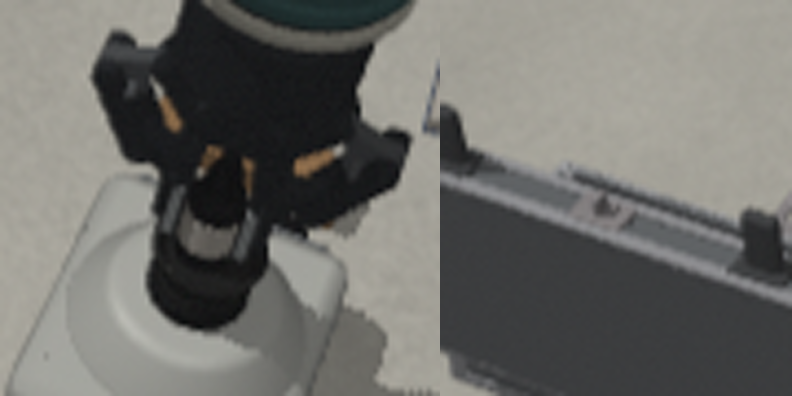

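The bottle at crop (208,235) stands centred in the cup at (205,280), with about 5 N on it, which is half travel. The lid is still open. I'll hand in.

```bash
python3 -c "
from workcell import bot
print(bot.job_done())"
```

```text
the job is handed in; nothing more can be done
None
```

I handed the job in with the adhesive bottle gripped upright in the mixer cup and pressing it with about 5 N, which is roughly half travel; the case is open with the hasp down, and the interface returned no verdict.

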